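# Swing down the locker flap with the hook pole

### The job

Take the hook pole from its rest, pass its hook sideways through the steel eye on the high locker's front flap, and swing the flap all the way down to its stop, keeping it on the hook so that it never drops, and without forcing anything or touching the flap with the robot itself. Then unhook the pole and lay it back in the notches of its rest the way it lay, leaving the flap down and the other things on the bench where they are.

Things in the scene. Friction and masses are not known exactly. Their poses are not given: they have to be found in the camera images.
- locker: fixed grey sheet-metal stock locker on four slotted-angle legs, 200 (x) x 320 (y) x 352 (z) mm. Origin: centre of its footprint on the bench. Its own -x axis points out of its front, z is up, +y runs along the flap's hinge.
- flap (a joint): the locker's wooden front flap (290 wide x 155 tall x 12 mm, 0.25-0.5 kg), hinged along its lower edge 175 mm above the bench. Angle in rad: 0 = shut (leaning 0.15 rad back into the locker), growing as its top comes out and down; its stop is at 1.6, nearly level. Slight hinge friction keeps it shut or barely ajar; from 0.3 to 0.5 on it falls unless held.
- flap_hinge (a point): point on the hinge line, in the middle of the flap's width. Its axes turn with the flap: z up along the panel from the hinge, -x out of its outer face, y along the hinge (the locker's y).
- eye_mid (a point): flap frame (-30, 0, 112) mm from flap_hinge, 24 mm off the outer face; axes as flap_hinge. By it is a steel eye: ring of 6 mm round bar, 14 mm clear inside, 26 mm outside, lying in the flap's x-z plane, so its hole runs along y. It is clamped fast in a slot along flap z, its centre anywhere up to 25 mm above or below this point: that offset is not measured; find it by touch or sight.
- pole: hook pole, about 0.1 kg: square wooden handle 24 x 24 mm from x = -130 to +60 mm of its own frame, then a 6 mm steel rod along +x to x = 150 mm, where it bends square into a hook finger along its +y, 36 mm long plus a 3 mm round end. Origin: on the handle's axis, near the balance point, a good place to grip. It starts level in its rest, z up, so the finger is level.
- hook (a point): middle of the hook finger, at (150, 18, 0) mm in the pole's frame; axes as the pole.
- rest: fixed dark wooden rest, base 200 x 90 x 10 mm; two forked blocks (12 mm thick) at -100 and +40 mm along its x, with 35 mm wide notches, slightly flared, for the pole's handle; notch floors 46 mm, fork tips 64 mm above the bench. Origin on the bench; the pole starts with its origin 58 mm above it (within 6 mm along x), its x along the rest's x.
- tub: bystander: lidded white plastic tub, 100 mm across, 90 mm tall; leave it alone
- mug: bystander: white ceramic beaker, 76 mm across, 85 mm tall; leave it alone
- plaster_block: bystander: plaster block 90 x 60 x 45 mm; leave it alone
- batten: bystander: dark wooden batten 200 x 25 x 15 mm, lying flat; leave it alone
- brush: bystander: small hand brush lying on the bench; leave it alone
- arch: bystander: terracotta model arch 120 x 50 x 85 mm, standing; leave it alone
- tin: bystander: flat steel tin, 80 mm across, 50 mm tall; leave it alone
- bowl: bystander: grey mixing bowl, 120 mm across, 50 mm tall; leave it alone

How it is judged (in metres and radians):
On the way, in this order (a step that is already met when the one before it is completed fails the run):
1. the pole is lifted out of its rest (z of pole in the frame of rest above 0.09 m), for 0.2 s.
2. the flap is part way down with the hook at its eye (value of joint flap between 0.6 and 1.3 rad and distance between hook and eye_mid below 0.045 m), for 0.2 s.
3. the flap is down at its stop, still on the hook (value of joint flap above 1.53 rad and distance between hook and eye_mid below 0.05 m), for 0.1 s.
At the end, for the whole second after the job is handed in: The flap is down at its stop (joint above 1.53 rad) and the pole lies still in both notches of its rest the way it first lay: its origin within 20 mm along and 12 mm across of the rest's origin, less than 64 mm above the bench, aligned within 0.15 rad, hook at the rest's +x end (value of joint flap above 1.53 rad and x of pole in the frame of rest between -0.02 and 0.02 m and y of pole in the frame of rest between -0.012 and 0.012 m and z of pole in the frame of rest below 0.064 m and x of hook in the frame of rest above 0.1 m and angle between the x axis of pole and the x axis of rest, either way round below 0.15 rad and linear speed of pole below 0.02 m/s); the robot touches nothing.
It fails at once if the flap falls or is flung (faster than 3.5 rad/s) (velocity of joint flap above 3.5 rad/s).
It fails at once if the pole is forced against the flap or its eye (more than 12 N) (contact force between pole and flap above 12 N).
It fails at once if the pole is forced against the locker (more than 12 N) (contact force between pole and locker above 12 N).
It fails at once if the robot itself touches the flap (contact force between any of the fingers, the arm and flap above 0.5 N).
It fails at once if a bystander is disturbed (moved more than 30 mm) (distance of any of tub, mug, plaster_block, batten, brush, arch, tin, bowl from where it was at the start of the episode above 0.03 m).
It also fails if it takes over 64 s, if anything falls off the work surface, if the arm or the gripper's body presses on something with over 40 N, if the wrist force passes 120 N, or if a joint passes its speed limit or range.

### The arm

A 6-joint arm with a two-finger parallel gripper is mounted at the origin on the work surface. World frame = base frame: x ahead of the robot, y to its left, z up, the work surface at z = 0. Lengths are in m, angles in degrees, forces in N, time in s.
With the tool pointing down it reaches from about 0.275 to 1 m from the base axis. Payload 8.4 kg.
Tool frame: the origin (TCP) lies between the finger pads; the fingertips stand 22 mm ahead of it and the grasp point (between the pads) lies 3 mm ahead of it (arm.tips_ahead is the distance from the TCP to the fingertips, in m); z points along the fingers, x is the direction in which the jaws open and shut, and the axes are right-handed (so a half turn about z gives the same grasp; the last joint's range is limited). The gripper opens to 85 mm and grips with 20 to 120 N. Pads are 22 mm wide; open, the fingers measure 114 mm over their backs; the gripper's body (76 mm by 85 mm) begins 54 mm behind the grasp point. The pads swing forward as they close: fully open they stand 13 mm farther back than shut.
Start: joints at [-69.007, 20.225, 93.587, -0, 66.188, -0.138], TCP at [0.225, -0.583, 0.253] pointing down, gripper open.
Joint ranges: [-150.9, 150.9], [-52.94, 120.26], [3.33, 152.33], [-74.26, 254.26], [0, 154.13], [-172.89, 172.89]. Speed limits (degrees/s): [127.2, 127.2, 159.86, 180, 180, 180].

### API

Orientations are given as a 3x3 rotation matrix whose columns are the frame's x, y, z axes.
In Python, from cell import arm gives the robot as it stands.
- The arm moves only by the tool drive_tool, never from a script. Its argument "targets" is a list of rows, each an object of numbers: "x", "y", "z": the shift along the tool's x, y, z in mm; "yaw": the turn about the tool's z in degrees. In form: [{"x": .., "y": .., "z": .., "yaw": ..}, ...]. A call has 1 to 5 rows; each row shifts and turns the commanded pose from where the row before left it, along the tool's axes as they then stand; what a row does not reach is not made up. A row lasts 1/8 s, in which the tool goes at most 62.5 mm and 10.7 degrees, less where a joint would pass 70% of its speed; a pose out of reach is approached as far as the arm can. A call is refused whole if a number of a shift passes 62.5 or a number of a turn 10.7, either way. A call with a gripper value outside its range is refused whole. "grip" is the finger opening in mm, from 0 to 85.4, set as the call begins (left out, the last holds). The fingers move at their own pace and stop on an object; "squeeze" is the grip in N (left out, the last holds). Time passes only in rows, so rows that do not move let the fingers close. It gives the time, the measured TCP pose, the force and the opening at its end, in the units of the state.
- arm.read_state(): the state, without advancing time (a new reading comes with each control period).
- arm.get_image(name): name is "scene" or "top" or "wrist"; returns (picture, depth): 480x640x3 uint8, red, green, blue; 480x640 float32, m along the optical axis (not along the pixel's ray), 0 where there is no reading.
- arm.calibration(name): a dict with "K" (3x3 intrinsics, pixels), "world_from_camera" (4x4, takes a point from camera to world coordinates). Camera axes: x right, y down, z forward; pixel columns grow to the right and rows downward; lengths in m; the calibration is good to about 2 mm. A picture is of the moment at which its call begins: read the wrist's pose just before it. calibration takes no time and is no camera call; for the wrist camera it gives the pose at the moment of the call.
- arm.job_done(): hands the job in, once; it reports no verdict.
The state is a dict: "clock": time; "q": joint angles; "joint_vel": joint speeds; "joint_torque": joint torques, N m; "tool_pos": TCP position; "tool_rot": TCP orientation; "contact_force": force on the tool from outside, world axes, zero at the start; "ft_torque": the same for the moment, N m; "gripper_width": opening from 0.0 (shut) to 1.0 (fully open).
Only numpy, scipy, OpenCV 4.12 (cv2) and the standard library are available. Lean on these libraries where they do the work, as an engineer would, in place of code of your own. Each camera call takes 0.05 s, during which the arm holds its last target.

## Working session

There is one attempt and no reset: what is moved stays moved. The work goes in short steps, Python scripts to look and compute and a tool call to move; the robot and the scene stay as the last step left them, time stands still between calls to the robot, and variables do not carry over. Pictures are saved under pics/ and viewed, and the job is handed in when it is done.

Besides the shell and the picture viewer there is one more tool, called as name(argument=value, ...), one argument or row to a line, values as JSON. drive_tool: Moves the arm, as the interface text tells. Its arguments: {"type":"object","properties":{"targets":{"type":"array","items":{"type":"object","properties":{"x":{"type":"number"},"y":{"type":"number"},"z":{"type":"number"},"yaw":{"type":"number"}}}},"grip":{"type":"number"},"squeeze":{"type":"number"}},"required":["targets"]}

```bash
mkdir -p pics; ls
cat > h.py <<'E'
import numpy as np, cv2
from cell import arm
def grab(name,tag):
    c=arm.calibration(name); im,d=arm.get_image(name)
    cv2.imwrite(f'pics/{tag}.png',im[:,:,::-1]); np.savez(f'pics/{tag}.npz',im=im,d=d,K=c['K'],T=c['world_from_camera'])
def load(tag):
    z=np.load(f'pics/{tag}.npz'); return z['im'],z['d'],z['K'],z['T']
def pts(tag):
    im,d,K,T=load(tag); v,u=np.mgrid[0:480,0:640]
    P=np.stack([(u-K[0,2])/K[0,0]*d,(v-K[1,2])/K[1,1]*d,d],-1)
    W=P@T[:3,:3].T+T[:3,3]; W[d==0]=np.nan
    return im,W
def ray(tag,u,v):
    im,d,K,T=load(tag)
    r=np.array([(u-K[0,2])/K[0,0],(v-K[1,2])/K[1,1],1.])
    return T[:3,3],T[:3,:3]@r
def onz(tag,u,v,z):
    o,r=ray(tag,u,v); return o+r*(z-o[2])/r[2]
E
python3 - <<'E'
from h import *
for n in ('scene','top','wrist'): grab(n,n+'0')
s=arm.read_state()
for k in s: print(k,np.round(s[k],3))
for n in ('scene','top'): 
  im,d,K,T=load(n+'0'); print(np.round(T,3),K[0,0])
E
```

```text
pics
clock 0.15
q [-6.9007e+01  2.0254e+01  9.3619e+01 -2.0000e-03  6.6187e+01 -1.3700e-01]
joint_vel [ 0.071 -0.094 -0.052 -0.016 -0.013 -0.071]
joint_torque [ 0.0000e+00 -6.0564e+01 -3.4234e+01  0.0000e+00  6.0000e-03  0.0000e+00]
tool_pos [ 0.225 -0.583  0.253]
tool_rot [[ 0.361 -0.933 -0.   ]
 [-0.933 -0.361  0.001]
 [-0.001  0.    -1.   ]]
contact_force [-0.206  0.207  0.053]
ft_torque [ 0.033 -0.029 -0.009]
gripper_width 0.999
[[ 0.802  0.472 -0.365  0.954]
 [ 0.597 -0.628  0.499 -0.489]
 [ 0.006 -0.618 -0.786  1.054]
 [ 0.     0.     0.     1.   ]] 470.4205292019757
[[ 0.008 -0.985  0.17   0.308]
 [-1.    -0.006  0.009  0.054]
 [-0.008 -0.17  -0.985  1.737]
 [ 0.     0.     0.     1.   ]] 578.6187960522408
```

View pics/scene0.png

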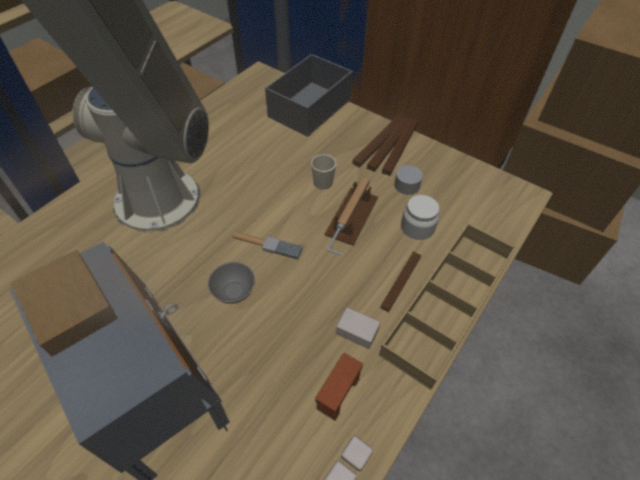

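View pics/top0.png

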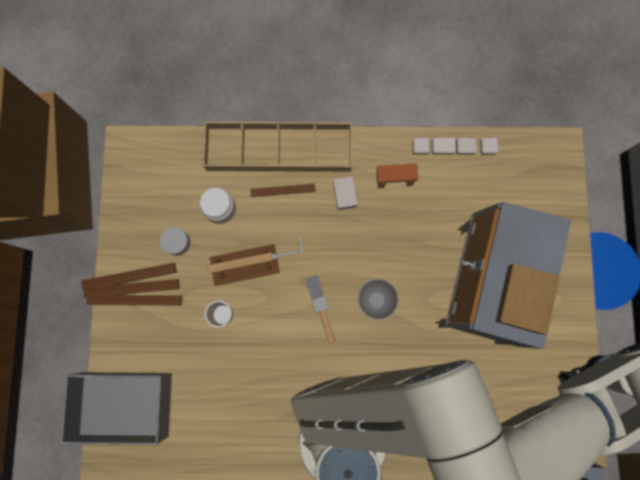

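View pics/wrist0.png

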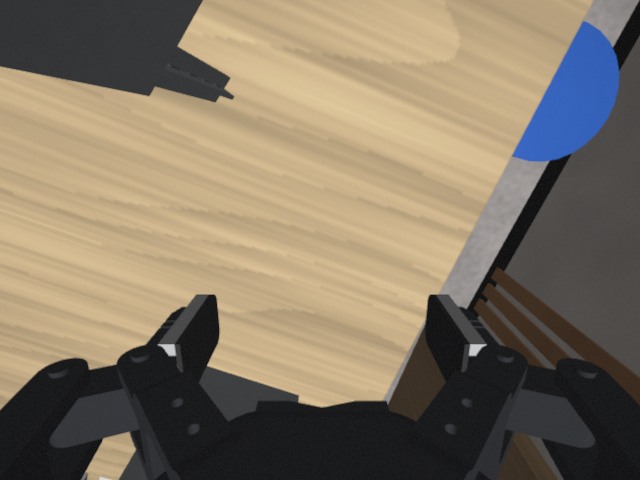

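The top view shows the rest with the pole near (245,265), with the hook at (300,242) and its finger pointing up (+X). The locker is at right, its flap facing left (+Y) and the eye near (475,264).

Run:
```python
from h import *
for t in ('top0','scene0'):
    im,W=pts(t)
    x,y,z=W[...,0],W[...,1],W[...,2]
    on=(x>0.1)&(x<1.1)&(y>-0.75)&(y<0.75)
    # locker top
    m=on&(abs(z-0.352)<0.012)&(y<-0.2)
    n,l,st,c=cv2.connectedComponentsWithStats(m.astype(np.uint8)); 
    for i in range(1,n):
        if st[i,4]>800:
            P=W[l==i]; r=cv2.minAreaRect(P[:,:2].astype(np.float32)*1000); print(t,'ltop',st[i],r, cv2.boxPoints(r).round().tolist(), np.median(P[:,2]))
    # pole handle top
    m=on&(abs(z-0.07)<0.006)&(y>0.0)
    n,l,st,c=cv2.connectedComponentsWithStats(m.astype(np.uint8))
    for i in range(1,n):
        if st[i,4]>100:
            P=W[l==i]; print(t,'z70',st[i],cv2.minAreaRect(P[:,:2].astype(np.float32)*1000),P.mean(0).round(3))
    m=on&(abs(z-0.011)<0.005)&(im[...,0]<110)&(y>0.0)
    n,l,st,c=cv2.connectedComponentsWithStats(m.astype(np.uint8))
    for i in range(1,n):
        if st[i,4]>100:
            P=W[l==i]; print(t,'base',st[i],cv2.minAreaRect(P[:,:2].astype(np.float32)*1000),P.mean(0).round(3))
im=cv2.imread('pics/top0.png'); 
cv2.imwrite('pics/topcropA.png',cv2.resize(im[190:360,420:590],None,fx=3.5,fy=3.5,interpolation=2))
cv2.imwrite('pics/topcropB.png',cv2.resize(im[225:300,195:315],None,fx=6,fy=6,interpolation=2))
im=cv2.imread('pics/scene0.png'); 
cv2.imwrite('pics/scropA.png',cv2.resize(im[230:440,80:240],None,fx=2.8,fy=2.8,interpolation=2))
```

```text
top0 ltop [ 472  202   99  147 6462] ((451.5058898925781, -419.3661193847656), (173.6472625732422, 321.42138671875), 74.75300598144531) [[274.0, -461.0], [584.0, -545.0], [629.0, -378.0], [319.0, -293.0]] 0.3521074185104519
top0 z70 [207 253  70  21 483] ((507.2247619628906, 295.51202392578125), (25.37751007080078, 203.54380798339844), 12.27622127532959) [0.506 0.298 0.07 ]
top0 base [283 185  27   9 108] ((741.1890258789062, 143.37745666503906), (23.283384323120117, 80.0931625366211), 3.226172685623169) [0.74  0.141 0.012]
top0 base [251 187  32  10 133] ((732.7093505859375, 234.23269653320312), (23.819862365722656, 95.05445098876953), 6.520207405090332) [0.732 0.235 0.012]
top0 base [216 247  47  15 208] ((537.4335327148438, 312.5396423339844), (20.178726196289062, 138.16091918945312), 11.832376480102539) [0.539 0.309 0.011]
top0 base [213 259  66  26 553] ((483.2903137207031, 290.786865234375), (39.20295333862305, 195.49844360351562), 12.764305114746094) [0.483 0.29  0.011]
scene0 ltop [   10   242   179   204 13630] ((452.7210693359375, -419.5367126464844), (170.40518188476562, 3
[... 1133 characters left out ...]
28.17045783996582, 62.80059051513672), 12.609368324279785) [0.492 0.213 0.01 ]
scene0 base [381 252  40  60 427] ((739.2534790039062, 185.08309936523438), (26.125722885131836, 200.95278930664062), 5.293506622314453) [0.741 0.177 0.014]
scene0 base [445 261  47  25 114] ((869.0071411132812, 310.7899169921875), (128.18544006347656, 11.18288516998291), 2.456878423690796) [0.868 0.31  0.011]
scene0 base [423 289  50  28 113] ((867.5118408203125, 198.80184936523438), (129.21405029296875, 19.209003448486328), 6.8386549949646) [0.865 0.199 0.011]
scene0 base [403 320  50  31 114] ((869.038330078125, 87.78330993652344), (128.87594604492188, 10.633947372436523), 3.340820074081421) [0.871 0.087 0.011]
```

```bash
sleep 1
```

```text
(no output)
```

View pics/topcropA.png

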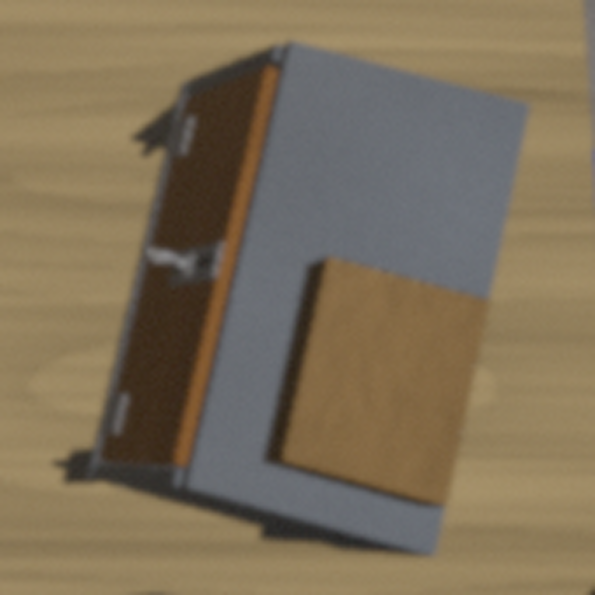

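View pics/topcropB.png

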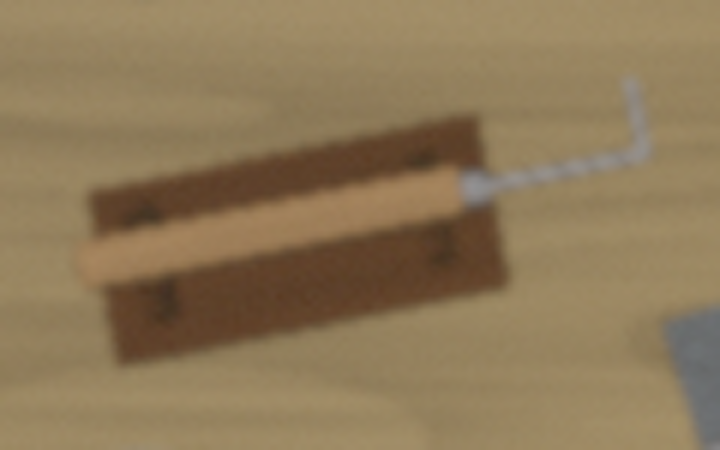

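View pics/scropA.png

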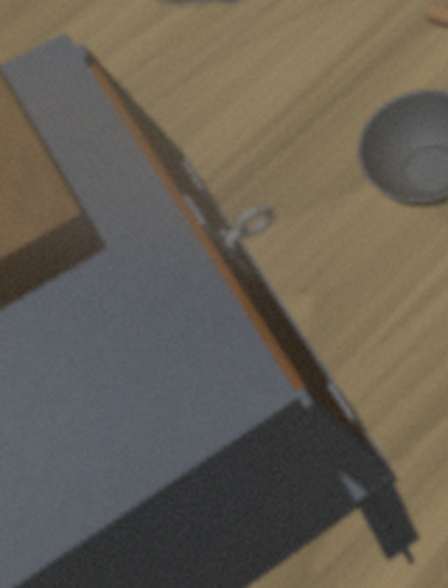

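Run:
```python
from h import *
im,d,K,T=load('wrist0'); s=arm.read_state()
R=np.array(s['tool_rot']); print('cam in tool',(R.T@T[:3,:3]).round(3),(R.T@(T[:3,3]-s['tool_pos'])).round(3),K.round(1))
print('rest corners',[onz('top0',u,v,.01)[:2].round(4).tolist() for u,v in [(275,244.2),(210.3,256.7),(214.7,285.3),(279.5,272)]])
print('hook bend/end',[onz('top0',195+a/6,225+b/6,.058)[:2].round(4).tolist() for a,b in [(643,153),(630,80),(475,187)]])
# flap points in the locker frame
c=np.array([.455,-.4065,0]); xl=np.array([-.262,-.965,0]); yl=np.array([.965,-.262,0])
for t in ('top0','scene0'):
    im,W=pts(t); L=np.stack([(W-c)@xl,(W-c)@yl,W[...,2]],-1)*1000
    m=(L[...,0]<-60)&(L[...,0]>-160)&(abs(L[...,1])<140)&(L[...,2]>170)&(L[...,2]<340)
    for z0 in range(170,340,15):
        k=m&(abs(L[...,2]-z0)<7.5)&(abs(L[...,1])>30)
        if k.sum()>5: print(t,z0,k.sum(),np.percentile(L[k][:,0],[10,50,90]).round(1))
    k=m&(abs(L[...,1])<22)&(L[...,2]>220)
    v,u=np.where(k)
    if t=='scene0':
        kk=(im[...,0].astype(int)-im[...,2]<25)&k
        for p in L[kk][::3]: print(p.round(0),end=' ')
```

```text
cam in tool [[ 1.    -0.     0.   ]
 [ 0.     0.959  0.284]
 [-0.    -0.284  0.959]] [-0.002 -0.074 -0.122] [[352.4   0.  321.9]
 [  0.  352.4 234.9]
 [  0.    0.    1. ]]
rest corners [[0.5693, 0.2046], [0.53, 0.3987], [0.4441, 0.3821], [0.4852, 0.1893]]
hook bend/end [[0.5439, 0.1203], [0.58, 0.1272], [0.5266, 0.2021]]
top0 170 87 [-102.3 -100.8  -98.7]
top0 185 150 [-101.8  -99.1  -97. ]
top0 200 173 [-99.2 -96.8 -95. ]
top0 215 174 [-96.5 -94.3 -92.8]
top0 230 169 [-93.8 -92.3 -90.5]
top0 245 179 [-91.4 -89.9 -88.1]
top0 260 175 [-89.5 -87.8 -86.3]
top0 275 186 [-87.3 -85.6 -83.9]
top0 290 188 [-85.4 -83.7 -82.1]
top0 305 189 [-83.  -81.6 -80. ]
top0 320 314 [-80.6 -78.5 -70.5]
top0 335 262 [-78.8 -74.4 -70.2]
scene0 170 63 [-102.  -101.  -100.2]
scene0 185 64 [-101.7  -99.6  -98. ]
scene0 200 76 [-99.4 -97.2 -96. ]
scene0 215 98 [-97.3 -95.1 -93.8]
scene0 230 64 [-93.3 -92.4 -91.7]
scene0 245 77 [-91.3 -90.4 -89.5]
scene0 260 74 [-89.1 -88.3 -87.5]
scene0 275 86 [-87.1 -86.3 -85.4]
scene0 290 88 [-85.  -84.2 -83.4]
scene0 305 95 [-82.9 -82.  -81.2]
scene0 320 124 [-80.7 -79.6 -7
[... 882 characters left out ...]
   3. 286.] [-102.    2.  279.] [-107.    1.  272.] [-79.  20. 326.] [-84.  12. 310.] [-89.   0. 287.] [-94.   3. 285.] [-98.   2. 279.] [-103.    3.  275.] [-80.  19. 320.] [-85.  13. 307.] [-90.   3. 286.] [-94.   4. 282.] [-99.   5. 279.] [-82.  13. 306.] [-87.   5. 288.] [-92.   4. 281.] [-81.  19. 311.] [-86.  11. 295.] [-91.   4. 279.] [-85.  14. 296.] [-90.   9. 283.] [-84.  12. 291.] [-89.   9. 281.] [-85.  12. 286.] [-90.   9. 276.] [-86.  14. 285.] [-91.   5. 265.] [-88.  15. 279.] [-86.  16. 279.] [-91.   7. 260.] [-88.  15. 272.] [-87.  16. 270.] [-92.   5. 248.] [-91.  15. 261.] [-92.  13. 251.] [-91.  14. 251.] [-90.  15. 249.] [-93.   5. 226.] [-92.  13. 230.] [-92.  22. 238.]
```

drive_tool(
  targets=[
    {"z": -62, "yaw": -10.1},
    {"z": -62, "yaw": -10.1},
    {"z": -62, "yaw": -10.1},
    {"z": -62, "yaw": -10.1},
    {"z": -62, "yaw": -10.1},
  ],
)

```text
invalid input
```

drive_tool(
  targets=[
    {"z": -20, "yaw": -10.1},
    {"z": -10, "yaw": -10.1},
    {"yaw": -10.1},
    {},
    {},
  ],
)

```text
invalid input
```

Missing fields are apparently not allowed, so I'll give all four.

drive_tool(
  targets=[
    {"x": 0, "y": 0, "z": -62, "yaw": -10.1},
    {"x": 0, "y": 0, "z": -62, "yaw": -10.1},
    {"x": 0, "y": 0, "z": -62, "yaw": -10.1},
    {"x": 0, "y": 0, "z": -62, "yaw": -10.1},
    {"x": 0, "y": 0, "z": -62, "yaw": -10.1},
  ],
)

```text
clock: 0.78
tool_pos: [0.2251, -0.5826, 0.5652]
tool_rot: [[0.951, -0.31, -0.0], [-0.31, -0.951, 0.0], [-0.0, -0.0, -1.0]]
contact_force: [1.6, -0.7, -0.4]
gripper_width: 1.002
```

drive_tool(
  targets=[
    {"x": 0, "y": 0, "z": -20, "yaw": -10.1},
    {"x": 0, "y": 0, "z": -10, "yaw": -10.1},
    {"x": 0, "y": 0, "z": 0, "yaw": -10.1},
    {"x": 0, "y": 0, "z": 0, "yaw": 0},
  ],
)

```text
clock: 1.27
tool_pos: [0.2253, -0.583, 0.593]
tool_rot: [[0.979, 0.206, -0.0], [0.206, -0.979, 0.0], [-0.0, -0.001, -1.0]]
contact_force: [-0.3, 0.5, -0.3]
gripper_width: 1.001
```

drive_tool(
  targets=[
    {"x": 34, "y": -46, "z": 0, "yaw": 0},
    {"x": 34, "y": -46, "z": 0, "yaw": 0},
    {"x": 34, "y": -46, "z": 0, "yaw": 0},
    {"x": 34, "y": -46, "z": 0, "yaw": 0},
    {"x": 34, "y": -46, "z": 0, "yaw": 0},
  ],
)

```text
clock: 1.9
tool_pos: [0.3444, -0.321, 0.593]
tool_rot: [[0.979, 0.202, -0.0], [0.202, -0.979, 0.0], [0.0, -0.0, -1.0]]
contact_force: [0.5, -0.3, -0.9]
gripper_width: 0.998
```

drive_tool(
  targets=[
    {"x": 34, "y": -46, "z": 0, "yaw": 0},
    {"x": 34, "y": -46, "z": 60, "yaw": 0},
    {"x": 0, "y": 0, "z": 60, "yaw": 0},
    {"x": 0, "y": 0, "z": 50, "yaw": 0},
    {"x": 0, "y": 0, "z": 0, "yaw": 0},
  ],
)

```text
clock: 2.52
tool_pos: [0.3842, -0.2304, 0.435]
tool_rot: [[0.979, 0.204, -0.006], [0.204, -0.979, 0.004], [-0.005, -0.005, -1.0]]
contact_force: [-0.9, 0.3, -0.2]
gripper_width: 1.002
```

Run:
```python
from h import *
grab('wrist','w1')
```

```text
(no output)
```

View pics/w1.png

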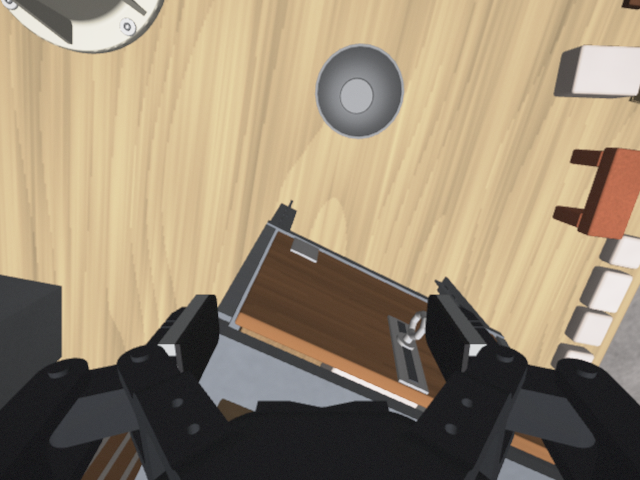

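The wrist view shows the flap face, the slot plate at (410,355) with its clamp at (408,340), and the ring near (417,323).

Run:
```python
from h import *
im=cv2.imread('pics/w1.png')
cv2.imwrite('pics/w1c.png',cv2.resize(im[295:400,370:450],None,fx=5.6,fy=5.6,interpolation=2))
c=np.array([.455,-.4065,0]); xl=np.array([-.262,-.965,0]); yl=np.array([.965,-.262,0])
for t in ('w1','scene0','top0'):
    im,W=pts(t); L=np.stack([(W-c)@xl,(W-c)@yl,W[...,2]],-1)*1000
    if t=='w1':
      for z0 in range(170,340,20):
        m=(L[...,0]<-60)&(L[...,0]>-160)&(abs(L[...,1])<140)
        k=m&(abs(L[...,2]-z0)<7.5)&(abs(L[...,1])>30)
        if k.sum()>5: print(z0,np.median(L[k][:,0]).round(1))
    face=-84-(290-L[...,2])*.151
    k=(L[...,0]<face-14)&(L[...,0]>-135)&(abs(L[...,1])<15)&(L[...,2]>240)&(L[...,2]<320)
    P=L[k]; print(t,len(P))
    if len(P)>15:
        print(P.min(0).round(1),P.max(0).round(1),P.mean(0).round(1))
        from scipy.optimize import least_squares
        f=lambda q: np.hypot(P[:,0]-q[0],P[:,2]-q[1])-10
        r=least_squares(f,[-108,285],loss='soft_l1'); print(r.x.round(1),np.std(r.fun).round(1))
```

```text
170 -103.6
190 -100.3
210 -97.2
230 -94.4
250 -91.6
270 -88.8
290 -85.9
310 -83.2
330 -77.9
w1 369
[-124.6   -3.4  271.2] [-98.7   3.1 296.5] [-111.4   -1.2  284.9]
[-111.9  284.8] 1.4
scene0 91
[-121.8   -2.4  271.7] [-98.9   5.5 295.7] [-110.2    2.4  284.3]
[-109.5  284.1] 1.6
top0 37
[-121.9   -3.6  267.7] [-98.3   2.9 303.3] [-110.5   -1.3  287.5]
[-109.5  285.9] 2.8
```

View pics/w1c.png

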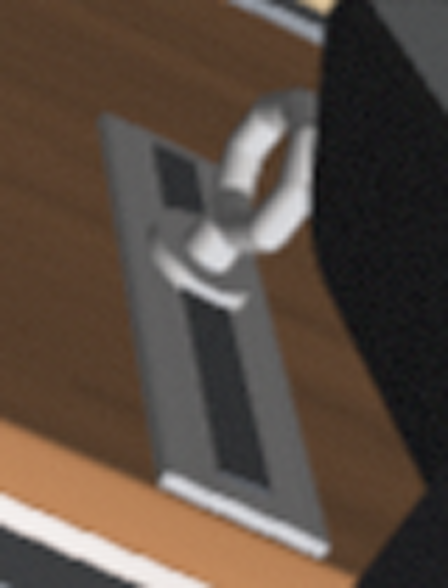

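```bash
cat >> h.py <<'E'
def to(tx,ty,tz):
    s=arm.read_state(); R=np.array(s['tool_rot']); d=R.T@(np.array([tx,ty,tz])-s['tool_pos'])*1000
    print('shift mm',d.round(1),'pos',np.round(s['tool_pos'],4),'xang',np.degrees(np.arctan2(R[1,0],R[0,0])).round(2),'F',np.round(s['contact_force'],1),s['clock']); return d
E
python3 -c "
from h import *
to(.5073,.2945,.20)"
```

```text
shift mm [ 227.  -489.5  238.3] pos [ 0.3854 -0.2313  0.4379] xang 11.77 F [-0.  -0.3  1.4] 2.575
```

drive_tool(
  targets=[
    {"x": 22.7, "y": -48.9, "z": 0, "yaw": 0},
    {"x": 22.7, "y": -48.9, "z": 20, "yaw": 0},
    {"x": 22.7, "y": -48.9, "z": 20, "yaw": 0},
    {"x": 22.7, "y": -48.9, "z": 30, "yaw": 0},
    {"x": 22.7, "y": -48.9, "z": 30, "yaw": 0},
  ],
)

```text
clock: 3.2
tool_pos: [0.4485, 0.0328, 0.3407]
tool_rot: [[0.979, 0.204, 0.006], [0.204, -0.979, 0.0], [0.006, 0.001, -1.0]]
contact_force: [0.8, -0.8, 1.1]
gripper_width: 0.998
```

drive_tool(
  targets=[
    {"x": 22.7, "y": -48.9, "z": 30, "yaw": 0},
    {"x": 22.7, "y": -48.9, "z": 30, "yaw": 0},
    {"x": 22.7, "y": -48.9, "z": 30, "yaw": 0},
    {"x": 22.7, "y": -48.9, "z": 30, "yaw": 0},
    {"x": 22.7, "y": -48.9, "z": 18, "yaw": 0},
  ],
)

```text
clock: 3.82
tool_pos: [0.509, 0.2965, 0.2013]
tool_rot: [[0.979, 0.204, 0.002], [0.204, -0.979, 0.001], [0.003, -0.001, -1.0]]
contact_force: [0.5, 0.0, 1.2]
gripper_width: 0.998
```

drive_tool(
  targets=[
    {"x": 0, "y": 0, "z": 0, "yaw": 0},
    {"x": 0, "y": 0, "z": 0, "yaw": 0},
  ],
)

```text
clock: 4.08
tool_pos: [0.5082, 0.2943, 0.2017]
tool_rot: [[0.979, 0.206, 0.002], [0.206, -0.979, 0.001], [0.002, -0.0, -1.0]]
contact_force: [0.7, -0.8, 0.3]
gripper_width: 0.999
```

Run:
```python
from h import *
grab('wrist','w2')
to(.5073,.2945,.061)
im,W=pts('w2'); x,y,z=W[...,0],W[...,1],W[...,2]
m=(abs(z-.07)<.004)&(y>.05)&(y<.45)&(x>.35)&(x<.65)
n,l,st,c=cv2.connectedComponentsWithStats(m.astype(np.uint8))
for i in range(1,n):
    if st[i,4]>500:
        print(st[i],cv2.minAreaRect(W[l==i][:,:2].astype(np.float32)*1000))
```

```text
shift mm [ -0.7  -0.9 140.8] pos [0.5079 0.2937 0.2018] xang 11.85 F [ 0.3 -1.1 -0.1] 4.125
[ 304   84   36  261 8114] ((508.90380859375, 298.0745849609375), (24.050331115722656, 201.42144775390625), 11.929244995117188)
[ 515  112   43   90 1080] ((642.8935546875, 380.7005310058594), (63.64247131347656, 14.027008056640625), 89.91928100585938)
```

View pics/w2.png

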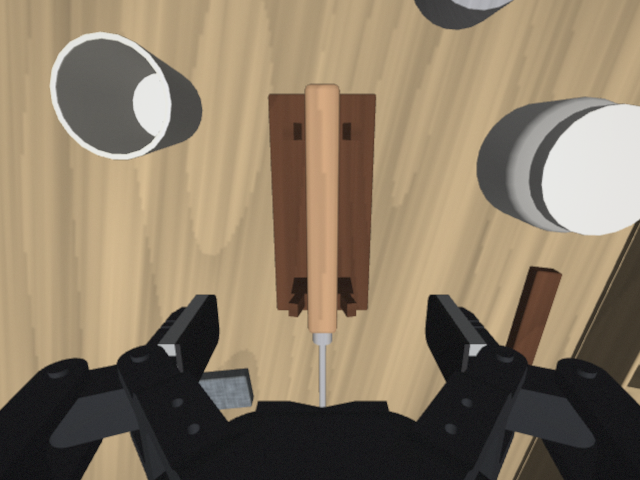

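The wrist view shows the pole centred between the jaws (handle at u≈322), the forks clear of the grip zone, and the mug and tub well to the sides.

drive_tool(
  targets=[
    {"x": -0.5, "y": -1, "z": 40, "yaw": 0},
    {"x": 0, "y": 0, "z": 40, "yaw": 0},
    {"x": 0, "y": 0, "z": 30, "yaw": 0},
    {"x": 0, "y": 0, "z": 20, "yaw": 0},
    {"x": 0, "y": 0, "z": 11, "yaw": 0},
  ],
)

```text
clock: 4.75
tool_pos: [0.5067, 0.2938, 0.0594]
tool_rot: [[0.979, 0.205, 0.001], [0.205, -0.979, 0.0], [0.001, -0.0, -1.0]]
contact_force: [0.4, 0.8, -0.1]
gripper_width: 0.998
```

drive_tool(
  targets=[
    {"x": 0, "y": 0, "z": 0, "yaw": 0},
    {"x": 0, "y": 0, "z": 0, "yaw": 0},
    {"x": 0, "y": 0, "z": 0, "yaw": 0},
    {"x": 0, "y": 0, "z": 0, "yaw": 0},
    {"x": 0, "y": 0, "z": 0, "yaw": 0},
  ],
  grip=15,
  squeeze=70,
)

```text
clock: 5.38
tool_pos: [0.5067, 0.295, 0.0601]
tool_rot: [[0.978, 0.207, 0.001], [0.207, -0.978, 0.001], [0.001, -0.0, -1.0]]
contact_force: [-0.6, -0.4, 5.6]
gripper_width: 0.27
```

drive_tool(
  targets=[
    {"x": 0, "y": 0, "z": 0, "yaw": 0},
    {"x": 0, "y": 0, "z": 0, "yaw": 0},
  ],
)

```text
clock: 5.62
tool_pos: [0.5066, 0.295, 0.0601]
tool_rot: [[0.978, 0.207, 0.001], [0.207, -0.978, 0.001], [0.001, -0.0, -1.0]]
contact_force: [0.5, -0.8, 5.2]
gripper_width: 0.275
```

drive_tool(
  targets=[
    {"x": 0, "y": 0, "z": 0, "yaw": 0},
    {"x": 0, "y": 0, "z": -20, "yaw": 0},
    {"x": 0, "y": 0, "z": -40, "yaw": 0},
    {"x": 0, "y": 0, "z": -50, "yaw": 0},
    {"x": 0, "y": 0, "z": -50, "yaw": 0},
  ],
  squeeze=110,
)

```text
clock: 6.25
tool_pos: [0.5058, 0.2946, 0.2208]
tool_rot: [[0.978, 0.207, -0.0], [0.207, -0.978, 0.0], [0.0, -0.0, -1.0]]
contact_force: [0.2, -0.8, -1.1]
gripper_width: 0.267
```

drive_tool(
  targets=[
    {"x": 0, "y": 0, "z": -40, "yaw": 0},
    {"x": 0, "y": 0, "z": -25, "yaw": 0},
    {"x": 0, "y": 0, "z": 0, "yaw": 0},
    {"x": 0, "y": 0, "z": 0, "yaw": 0},
  ],
)

```text
clock: 6.75
tool_pos: [0.5055, 0.2944, 0.283]
tool_rot: [[0.978, 0.207, -0.001], [0.207, -0.978, -0.001], [-0.001, 0.0, -1.0]]
contact_force: [0.6, -0.1, -0.9]
gripper_width: 0.265
```

Run:
```python
from h import *
grab('wrist','w3'); grab('top','top3'); grab('scene','scene3')
to(.5,.2,.3)
im,W=pts('w3'); s=arm.read_state(); R=np.array(s['tool_rot'])
T=(W-s['tool_pos'])@R*1000
np.save('pics/T3.npy',T)
m=(abs(T[...,0])<60)&(abs(T[...,2])<40)&(T[...,1]>-150)
v,u=np.where(m); print(len(v))
for y0 in range(-150,260,10):
    k=m&(abs(T[...,1]-y0)<5)
    if k.sum()>3: print(y0,k.sum(),np.median(T[k],0).round(1),T[k][:,0].min().round(1),T[k][:,0].max().round(1))
```

```text
shift mm [-24.9  91.2 -17.3] pos [0.5054 0.2944 0.2826] xang 11.93 F [0.6 0.1 0.1] 6.9
42192
-100 2417 [  1.2 -98.9 -11. ] -10.8 13.3
-90 3018 [  1.2 -90.1 -11.2] -10.8 13.3
-80 2751 [  1.2 -80.1 -11.2] -10.9 13.3
-70 2541 [  1.2 -70.1 -11.2] -10.7 13.2
-60 2376 [  1.2 -60.1 -11.2] -10.9 13.4
-50 2184 [  1.1 -50.1 -11.2] -10.7 13.2
-40 2033 [  1.1 -40.1 -11.2] -10.8 13.3
-30 1889 [  1.1 -30.1 -11.2] -10.8 13.3
-20 2363 [  1.1 -18.4 -11.5] -43.5 43.6
-10 11472 [  1.5 -13.2 -28.3] -48.0 49.8
0 4537 [  1.1   0.  -34.2] -45.2 48.2
10 3110 [  1.5   6.9 -27.7] -46.4 48.9
20 1359 [  1.5  19.8 -11.2] -10.7 13.3
30 142 [  1.1  25.7 -11.1] -10.4 13.3
```

View pics/w3.png

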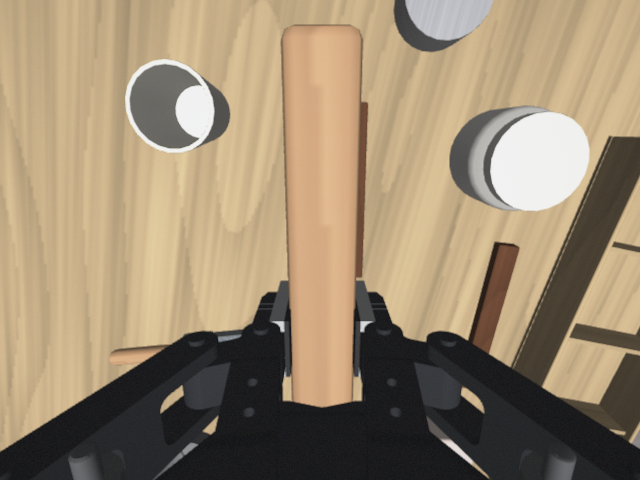

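View pics/scene3.png

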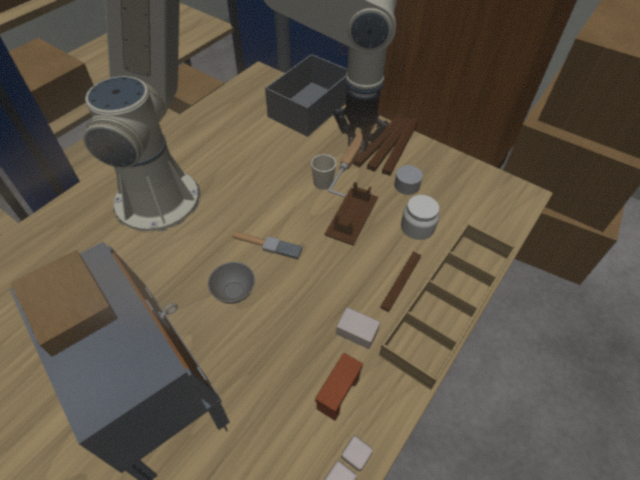

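Run:
```python
from h import *
s=arm.read_state(); R=np.array(s['tool_rot']); p=np.array(s['tool_pos'])
for t in ('scene3','top3'):
    im,W=pts(t); T=(W-p)@R*1000
    k=(abs(T[...,2])<25)&(T[...,1]>92)&(T[...,1]<200)&(abs(T[...,0])<60)
    P=T[k]; print(t,len(P))
    rod=P[(abs(P[:,0])<12)&(P[:,1]<170)]; print('rod',rod.mean(0).round(1) if len(rod) else 0)
    if len(rod): print(' slope z/y',np.polyfit(rod[:,1],rod[:,2],1).round(3),' x/y',np.polyfit(rod[:,1],rod[:,0],1).round(3))
    fin=P[(P[:,0]>8)&(P[:,1]>160)]; print('finger',len(fin),fin.mean(0).round(1) if len(fin) else 0, fin.max(0).round(1) if len(fin) else 0)
T=np.load('pics/T3.npy'); k=(abs(T[...,0])<12)&(abs(T[...,2]+11)<3); print('back end y',np.percentile(T[k][:,1],[0,.2,1]).round(1))
im=cv2.imread('pics/scene3.png'); cv2.imwrite('pics/s3c.png',cv2.resize(im[120:220,300:400],None,fx=5.5,fy=5.5,interpolation=2))
```

```text
scene3 148
rod [  1.3 120.   -0.8]
 slope z/y [ 0.025 -3.801]  x/y [-0.008  2.283]
finger 35 [ 24.  178.9  -0. ] [ 39.2 182.1   2.2]
top3 127
rod [ -0.8 124.   -1.4]
 slope z/y [ 0.041 -6.457]  x/y [ 0.001 -0.951]
finger 28 [ 23.3 177.4   1. ] [ 36.5 180.3   8.2]
back end y [-103.6 -103.  -102. ]
```

View pics/s3c.png

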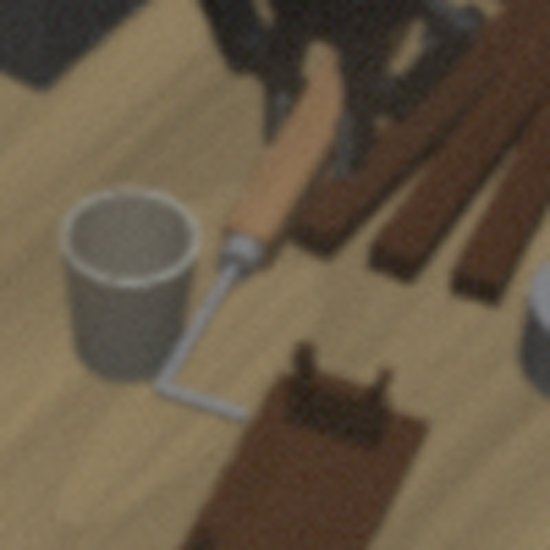

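drive_tool(
  targets=[
    {"x": 0, "y": 0, "z": 0, "yaw": 7},
    {"x": 0, "y": 0, "z": 0, "yaw": 10},
    {"x": 0, "y": 0, "z": 0, "yaw": 7},
    {"x": 0, "y": 0, "z": 0, "yaw": 3.1},
    {"x": 0, "y": 30, "z": 0, "yaw": 0},
  ],
)

```text
clock: 7.52
tool_pos: [0.4982, 0.2664, 0.2828]
tool_rot: [[0.965, -0.261, -0.001], [-0.261, -0.965, -0.0], [-0.001, 0.001, -1.0]]
contact_force: [0.1, -0.2, -0.8]
gripper_width: 0.267
```

drive_tool(
  targets=[
    {"x": 13, "y": 55, "z": 0, "yaw": 0},
    {"x": 13, "y": 55, "z": 0, "yaw": 0},
    {"x": 13, "y": 55, "z": 0, "yaw": 0},
    {"x": 13, "y": 55, "z": 0, "yaw": 0},
    {"x": 15, "y": 45, "z": 0, "yaw": 0},
  ],
)

```text
clock: 8.15
tool_pos: [0.4927, -0.0095, 0.2833]
tool_rot: [[0.965, -0.262, -0.001], [-0.262, -0.965, -0.0], [-0.001, 0.0, -1.0]]
contact_force: [-0.1, -0.4, -1.7]
gripper_width: 0.265
```

drive_tool(
  targets=[
    {"x": 0, "y": 20, "z": 0, "yaw": 0},
    {"x": 0, "y": 0, "z": 0, "yaw": 0},
    {"x": 0, "y": 0, "z": 0, "yaw": 0},
  ],
)

```text
clock: 8.52
tool_pos: [0.4883, -0.0264, 0.2836]
tool_rot: [[0.965, -0.262, -0.001], [-0.262, -0.965, 0.0], [-0.001, -0.0, -1.0]]
contact_force: [0.3, 0.7, -0.5]
gripper_width: 0.262
```

```bash
cat >> h.py <<'E'
C=np.array([.455,-.4065,0]); XL=np.array([-.262,-.965,0]); YL=np.array([.965,-.262,0])
def toL(x,y,z):
    p=C+XL*x/1000+YL*y/1000; return to(p[0],p[1],z/1000)
def hookL():
    s=arm.read_state(); R=np.array(s['tool_rot']); p=np.array(s['tool_pos'])+R@np.array([.018,.1772,.0022])
    return np.array([(p-C)@XL,(p-C)@YL,p[2]])*1000
E
python3 - <<'E'
from h import *
toL(-287.5,-68,284.6); print(hookL().round(1))
grab('wrist','w4'); grab('scene','scene4'); grab('top','top4')
im,W=pts('w4'); L=np.stack([(W-C)@XL,(W-C)@YL,W[...,2]],-1)*1000
m=(L[...,0]<-60)&(L[...,0]>-110)&(L[...,2]>180)&(L[...,2]<320)
k=m&(abs(L[...,2]-285)<8)&(abs(L[...,1])<130)&(abs(L[...,1])>25)
print(k.sum(),np.polyfit(L[k][:,1],L[k][:,0],1))
E
```

```text
shift mm [-0.5 88.1 -1. ] pos [ 0.4883 -0.0264  0.2836] xang -15.18 F [ 0.3  0.7 -0.5] 8.525
[-198.4  -49.5  281.3]Traceback (most recent call last):
  File "<stdin>", line 7, in <module>
    raise TypeError("expected non-empty vector for x")
TypeError: expected non-empty vector for x
```

View pics/w4.png

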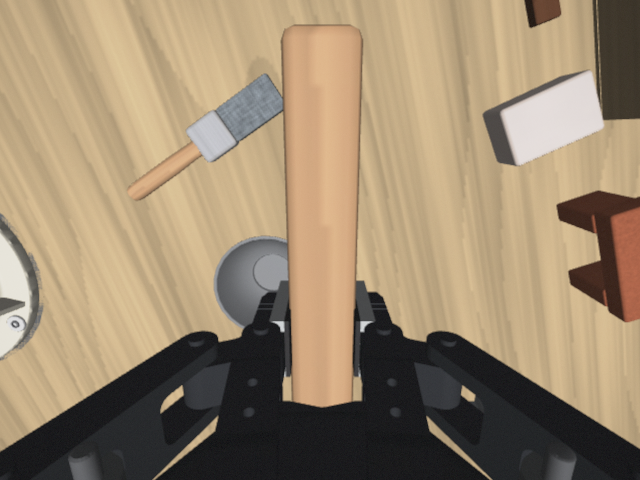

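View pics/scene4.png

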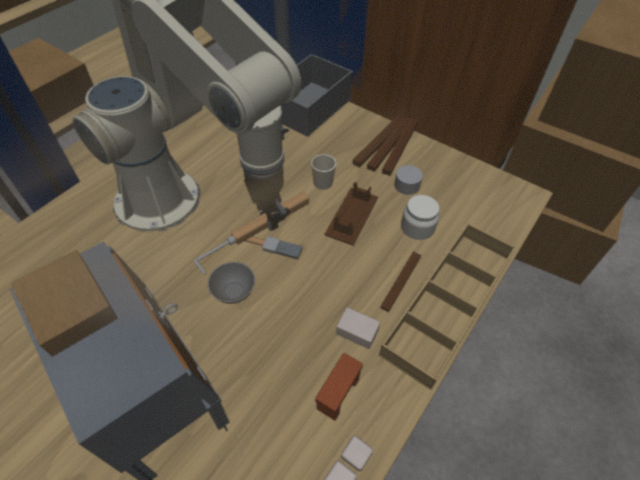

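drive_tool(
  targets=[
    {"x": 0, "y": 25, "z": 0, "yaw": 0},
    {"x": 0, "y": 30, "z": 0, "yaw": 0},
    {"x": 0, "y": 23, "z": -1, "yaw": 0},
    {"x": 0, "y": 10, "z": 0, "yaw": 0},
    {"x": 0, "y": 0, "z": 0, "yaw": 0},
  ],
)

```text
clock: 9.3
tool_pos: [0.4654, -0.1116, 0.285]
tool_rot: [[0.965, -0.262, 0.0], [-0.262, -0.965, 0.0], [0.0, -0.0, -1.0]]
contact_force: [0.9, 1.0, -0.7]
gripper_width: 0.26
```

drive_tool(
  targets=[
    {"x": 0, "y": 0, "z": 0, "yaw": 0},
    {"x": 0, "y": 0, "z": 0, "yaw": 0},
  ],
)

```text
clock: 9.55
tool_pos: [0.4655, -0.1112, 0.285]
tool_rot: [[0.965, -0.261, -0.0], [-0.261, -0.965, 0.0], [-0.0, -0.0, -1.0]]
contact_force: [-0.2, -0.5, -2.1]
gripper_width: 0.263
```

```bash
cat > look.py <<'E'
import sys
from h import *
n=sys.argv[1]
toL(-287.5,-68,284.6); print('hookL',hookL().round(1))
grab('scene','s'+n); grab('top','t'+n)
a=cv2.imread(f'pics/s{n}.png')[270:350,120:240]; b=cv2.imread(f'pics/t{n}.png')[235:295,430:520]
a=cv2.resize(a,(660,440),interpolation=2)
cv2.imwrite(f'pics/s{n}c.png',a)
cv2.imwrite(f'pics/t{n}c.png',cv2.resize(b,(540,360),interpolation=2))
for t in ('s','t'):
    im,W=pts(t+n); L=np.stack([(W-C)@XL,(W-C)@YL,W[...,2]],-1)*1000
    h=hookL()
    fin=L[(abs(L[...,0]-h[0])<9)&(abs(L[...,2]-h[2])<12)&(abs(L[...,1]-h[1])<12)]
    print(t,'finger',len(fin),fin.mean(0).round(1) if len(fin) else 0)
    k=(L[...,0]<-100)&(L[...,0]>-135)&(abs(L[...,1])<6)&(L[...,2]>255)&(L[...,2]<310)
    print(t,'ring',k.sum(),L[k].mean(0).round(1),L[k].min(0).round(1),L[k].max(0).round(1))
E
python3 look.py 5
```

```text
shift mm [-0.7  0.3  0.4] pos [ 0.4655 -0.1112  0.285 ] xang -15.12 F [-0.2 -0.5 -2.1] 9.55
hookL [-110.6  -49.1  282.8]
s finger 36 [-110.1  -48.2  285.3]
s ring 85 [-110.8    2.5  284.5] [-121.9   -0.9  271.3] [-100.3    5.7  295.5]
t finger 25 [-110.4  -49.4  285.8]
t ring 33 [-111.8   -1.3  287.3] [-122.6   -4.2  270.3] [-100.6    2.7  300.9]
```

View pics/s5c.png

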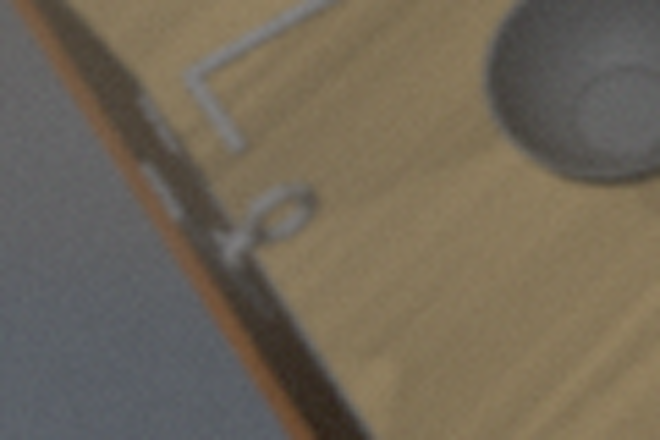

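View pics/t5c.png

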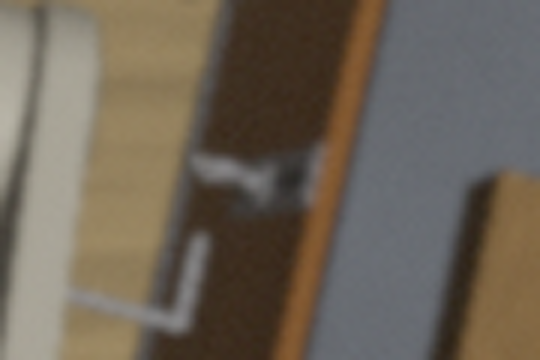

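Extending the finger line puts it through the ring centre (281,213) in the scene crop and near the ring in the top view, so I'm inserting slowly.

drive_tool(
  targets=[
    {"x": 8, "y": 0, "z": 0, "yaw": 0},
    {"x": 8, "y": 0, "z": 0, "yaw": 0},
    {"x": 7, "y": 0, "z": 0, "yaw": 0},
    {"x": 4, "y": 0, "z": 0, "yaw": 0},
    {"x": 3, "y": 0, "z": 0, "yaw": 0},
  ],
)

```text
clock: 10.28
tool_pos: [0.4944, -0.1197, 0.285]
tool_rot: [[0.965, -0.262, -0.0], [-0.262, -0.965, 0.0], [-0.0, 0.0, -1.0]]
contact_force: [0.3, 0.7, -0.7]
gripper_width: 0.262
```

drive_tool(
  targets=[
    {"x": 3, "y": 0, "z": 0, "yaw": 0},
    {"x": 3, "y": 0, "z": 0, "yaw": 0},
    {"x": 0, "y": 0, "z": 0, "yaw": 0},
  ],
)

```text
clock: 10.65
tool_pos: [0.5001, -0.1212, 0.285]
tool_rot: [[0.965, -0.262, 0.0], [-0.262, -0.965, 0.0], [0.0, -0.0, -1.0]]
contact_force: [-0.0, -0.7, -0.2]
gripper_width: 0.262
```

drive_tool(
  targets=[
    {"x": 4, "y": 0, "z": 0, "yaw": 0},
    {"x": 5, "y": 0, "z": 0, "yaw": 0},
    {"x": 4, "y": 0, "z": 0, "yaw": 0},
    {"x": 0, "y": 0, "z": 0, "yaw": 0},
  ],
)

```text
clock: 11.15
tool_pos: [0.5129, -0.1247, 0.285]
tool_rot: [[0.965, -0.262, -0.0], [-0.262, -0.965, 0.0], [-0.0, -0.0, -1.0]]
contact_force: [-0.5, -0.2, -0.9]
gripper_width: 0.264
```

```bash
python3 look.py 6
```

```text
shift mm [-50.   -0.4   0.4] pos [ 0.5129 -0.1247  0.285 ] xang -15.17 F [-0.5 -0.2 -0.9] 11.15
hookL [-1.099e+02  1.000e-01  2.828e+02]
s finger 81 [-109.9    1.6  285.8]
s ring 83 [-110.6    2.4  285.8] [-121.9   -0.8  269.8] [-100.     5.2  297.2]
t finger 30 [-110.4   -1.3  286. ]
t ring 36 [-111.9   -1.4  290.4] [-122.4   -5.8  277.1] [-100.5    4.7  300.2]
```

View pics/s6c.png

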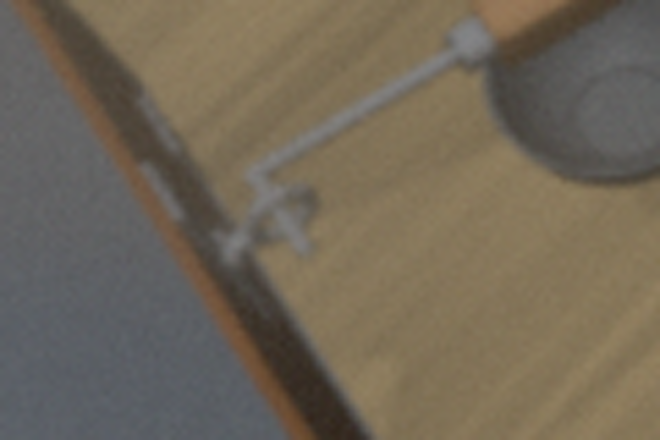

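View pics/t6c.png

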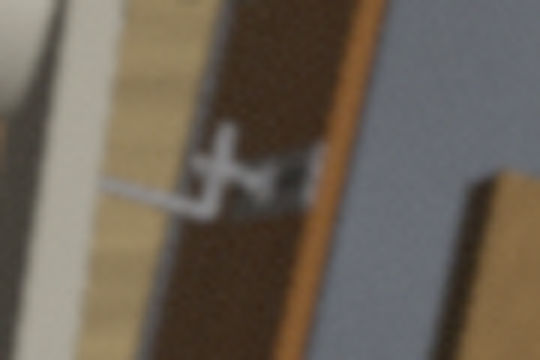

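The hook is through the ring, in both views. Next are the arc increments.

Run:
```python
import numpy as np
def e(t):
    f=.15-t; return np.array([104.3*np.sin(f)-30*np.cos(f),104.3*np.cos(f)+30*np.sin(f)])
ts=np.arange(0,1.61,.1); P=np.array([e(t) for t in ts])
for t,d,p in zip(ts[1:],np.diff(P,axis=0),P[1:]): print(round(t,2),'y',d[0].round(1),'z',(-d[1]).round(1),'hook',(p+[-95.9,175]).round(1))
```

```text
0.1 y -10.7 z 1.9 hook [-120.6  280.7]
0.2 y -10.4 z 3.0 hook [-131.1  277.7]
0.3 y -10.1 z 4.0 hook [-141.1  273.6]
0.4 y -9.6 z 5.0 hook [-150.8  268.6]
0.5 y -9.1 z 5.9 hook [-159.8  262.7]
0.6 y -8.4 z 6.8 hook [-168.3  255.9]
0.7 y -7.7 z 7.6 hook [-176.   248.2]
0.8 y -6.9 z 8.4 hook [-182.9  239.9]
0.9 y -6.0 z 9.0 hook [-188.9  230.9]
1.0 y -5.1 z 9.6 hook [-194.1  221.3]
1.1 y -4.1 z 10.0 hook [-198.2  211.3]
1.2 y -3.1 z 10.4 hook [-201.3  200.9]
1.3 y -2.1 z 10.7 hook [-203.4  190.2]
1.4 y -1.0 z 10.8 hook [-204.3  179.4]
1.5 y 0.1 z 10.8 hook [-204.2  168.6]
1.6 y 1.2 z 10.8 hook [-203.1  157.8]
```

drive_tool(
  targets=[
    {"x": 0, "y": -4, "z": 0.5, "yaw": 0},
    {"x": 0, "y": -6.7, "z": 1.4, "yaw": 0},
    {"x": 0, "y": -5.2, "z": 1.5, "yaw": 0},
    {"x": 0, "y": -5.2, "z": 1.5, "yaw": 0},
    {"x": 0, "y": 0, "z": 0, "yaw": 0},
  ],
)

```text
clock: 11.88
tool_pos: [0.5182, -0.1037, 0.28]
tool_rot: [[0.965, -0.261, -0.0], [-0.261, -0.965, 0.0], [-0.0, -0.0, -1.0]]
contact_force: [0.1, 0.5, -0.3]
gripper_width: 0.264
```

```bash
python3 look.py 7
```

```text
shift mm [-49.7  21.2  -4.6] pos [ 0.5182 -0.1037  0.28  ] xang -15.13 F [ 0.1  0.5 -0.3] 11.875
hookL [-1.316e+02 -2.000e-01  2.778e+02]
s finger 70 [-131.     1.7  280.2]
s ring 78 [-123.3    2.1  281.7] [-134.7   -3.   266.1] [-109.9    5.6  291.9]
t finger 32 [-132.    -1.9  281.9]
t ring 51 [-119.7   -0.8  284. ] [-134.9   -6.   263.7] [-106.8    5.6  309.5]
```

View pics/s7c.png

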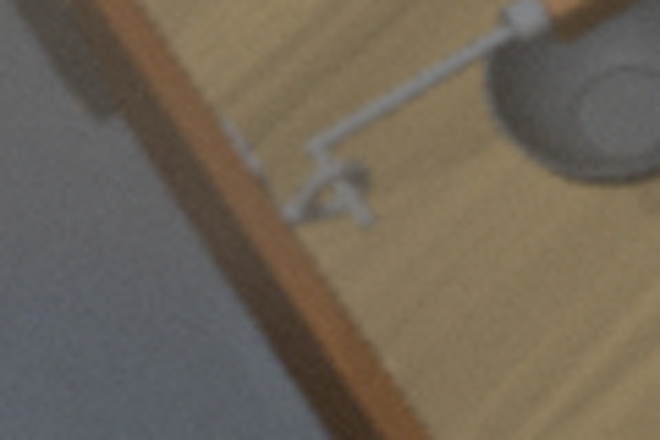

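The flap is opening with the hook through the ring. Continuing along the arc.

drive_tool(
  targets=[
    {"x": 0, "y": -5.1, "z": 1.9, "yaw": 0},
    {"x": 0, "y": -5, "z": 2.1, "yaw": 0},
    {"x": 0, "y": -4.8, "z": 2.4, "yaw": 0},
    {"x": 0, "y": -4.8, "z": 2.6, "yaw": 0},
    {"x": 0, "y": -4.6, "z": 2.9, "yaw": 0},
  ],
)

```text
clock: 12.6
tool_pos: [0.5245, -0.0803, 0.2679]
tool_rot: [[0.965, -0.262, -0.0], [-0.262, -0.965, 0.0], [-0.0, -0.0, -1.0]]
contact_force: [0.5, 0.6, -1.2]
gripper_width: 0.264
```

drive_tool(
  targets=[
    {"x": 0, "y": -4.5, "z": 3, "yaw": 0},
    {"x": 0, "y": -4.2, "z": 3.3, "yaw": 0},
    {"x": 0, "y": -4.2, "z": 3.5, "yaw": 0},
    {"x": 0, "y": -3.9, "z": 3.7, "yaw": 0},
    {"x": 0, "y": -3.8, "z": 3.9, "yaw": 0},
  ],
)

```text
clock: 13.22
tool_pos: [0.5299, -0.0606, 0.2506]
tool_rot: [[0.965, -0.262, -0.0], [-0.262, -0.965, 0.0], [-0.0, -0.0, -1.0]]
contact_force: [-0.1, -0.0, -1.5]
gripper_width: 0.265
```

drive_tool(
  targets=[
    {"x": 0, "y": -3.5, "z": 4.1, "yaw": 0},
    {"x": 0, "y": -3.4, "z": 4.3, "yaw": 0},
    {"x": 0, "y": 0, "z": 0, "yaw": 0},
  ],
)

```text
clock: 13.6
tool_pos: [0.5314, -0.054, 0.2419]
tool_rot: [[0.965, -0.261, -0.001], [-0.261, -0.965, 0.0], [-0.001, -0.0, -1.0]]
contact_force: [0.9, 0.8, -3.8]
gripper_width: 0.265
```

```bash
sed -i 's/\[270:350,120:240\]/[260:360,120:270]/' look.py; python3 look.py 8
python3 - <<'E'
from h import *
im,W=pts('s8'); L=np.stack([(W-C)@XL,(W-C)@YL,W[...,2]],-1)*1000
k=(L[...,0]<-80)&(L[...,0]>-260)&(abs(L[...,1])<135)&(abs(L[...,1])>50)&(L[...,2]>150)&(L[...,2]<345)
P=L[k]; print(len(P))
for a in range(-240,-80,20):
    q=P[abs(P[:,0]-a)<10]
    if len(q)>5: print(a,np.percentile(q[:,2],[10,50,90]).round(0))
E
```

```text
shift mm [-49.4  72.7 -42.6] pos [ 0.5314 -0.054   0.2419] xang -15.16 F [ 0.9  0.8 -3.8] 13.6
hookL [-183.    -0.5  239.7]
s finger 0 0
5030
-200 [291. 294. 297.]
-180 [276. 285. 295.]
-160 [253. 262. 272.]
-140 [230. 239. 248.]
-120 [206. 215. 224.]
-100 [182. 192. 201.]look.py:16: RuntimeWarning: Mean of empty slice.
  print(t,'ring',k.sum(),L[k].mean(0).round(1),L[k].min(0).round(1),L[k].max(0).round(1))
  ret = um.true_divide(
Traceback (most recent call last):
  File "look.py", line 16, in <module>
    print(t,'ring',k.sum(),L[k].mean(0).round(1),L[k].min(0).round(1),L[k].max(0).round(1))
                                                 ~~~~~~~~^^^
ValueError: zero-size array to reduction operation minimum which has no identity
```

View pics/s8.png

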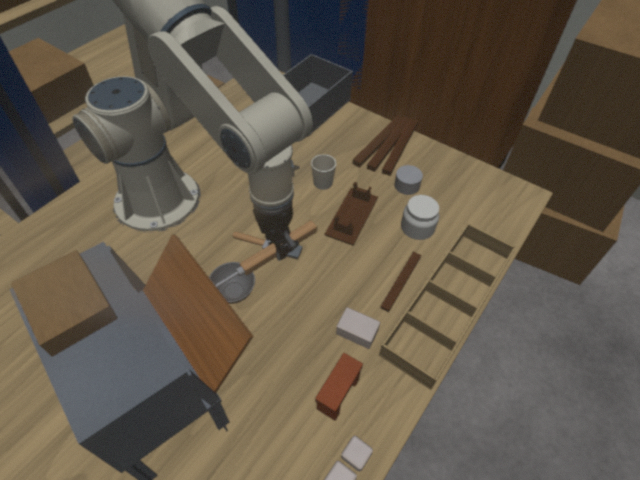

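The flap stands at about 0.86 rad, held by the hook. Continuing.

drive_tool(
  targets=[
    {"x": 0, "y": -3.1, "z": 4.4, "yaw": 0},
    {"x": 0, "y": -2.9, "z": 4.6, "yaw": 0},
    {"x": 0, "y": -2.7, "z": 4.7, "yaw": 0},
    {"x": 0, "y": -2.4, "z": 4.9, "yaw": 0},
    {"x": 0, "y": -2.2, "z": 5, "yaw": 0},
  ],
)

```text
clock: 14.32
tool_pos: [0.5351, -0.0412, 0.2184]
tool_rot: [[0.965, -0.262, -0.0], [-0.262, -0.965, 0.0], [-0.0, 0.0, -1.0]]
contact_force: [0.2, 0.6, -3.3]
gripper_width: 0.264
```

drive_tool(
  targets=[
    {"x": 0, "y": -1.9, "z": 5, "yaw": 0},
    {"x": 0, "y": -1.7, "z": 5.2, "yaw": 0},
    {"x": 0, "y": -1.4, "z": 5.2, "yaw": 0},
    {"x": 0, "y": -1.2, "z": 5.3, "yaw": 0},
    {"x": 0, "y": -0.9, "z": 5.4, "yaw": 0},
  ],
)

```text
clock: 14.95
tool_pos: [0.5369, -0.0345, 0.1923]
tool_rot: [[0.965, -0.262, -0.0], [-0.262, -0.965, -0.0], [-0.0, 0.0, -1.0]]
contact_force: [-0.1, 0.2, -3.7]
gripper_width: 0.263
```

drive_tool(
  targets=[
    {"x": 0, "y": -0.6, "z": 5.4, "yaw": 0},
    {"x": 0, "y": -0.4, "z": 5.4, "yaw": 0},
    {"x": 0, "y": 0, "z": 5.4, "yaw": 0},
    {"x": 0, "y": 0.1, "z": 5.4, "yaw": 0},
    {"x": 0, "y": 0, "z": 0, "yaw": 0},
  ],
)

```text
clock: 15.58
tool_pos: [0.537, -0.0338, 0.1706]
tool_rot: [[0.965, -0.262, -0.001], [-0.262, -0.965, -0.0], [-0.001, 0.0, -1.0]]
contact_force: [-0.3, -1.0, -4.1]
gripper_width: 0.265
```

```bash
cat > flap.py <<'E'
import sys
from h import *
n=sys.argv[1]; toL(-287.5,-68,284.6); print('hookL',hookL().round(1))
grab('scene','s'+n)
im,W=pts('s'+n); L=np.stack([(W-C)@XL,(W-C)@YL,W[...,2]],-1)*1000
k=(L[...,0]<-115)&(L[...,0]>-240)&(abs(L[...,1])<135)&(abs(L[...,1])>50)&(L[...,2]>120)&(L[...,2]<345)
P=L[k]; f=np.polyfit(P[:,0],P[:,2],1); print(len(P),f, 'theta',np.pi/2-np.arctan(-f[0])*-1*-1+.15 if 0 else .15+np.pi/2-np.arctan(-f[0]))
E
python3 flap.py 9
```

```text
shift mm [ -49.6   93.7 -113.9] pos [ 0.537  -0.0338  0.1706] xang -15.17 F [-0.3 -1.  -4.1] 15.575
hookL [-204.    -0.5  168.5]
4642 [ -0.17519665 165.19523354] theta 1.5473598610061403
```

View pics/s9.png

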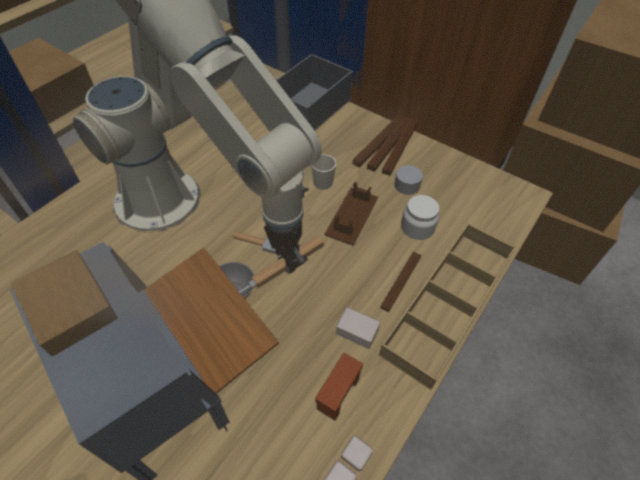

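The flap is at about 1.55 rad. I'm lowering until the stop takes the load.

drive_tool(
  targets=[
    {"x": 0, "y": 0.2, "z": 3, "yaw": 0},
    {"x": 0, "y": 0.3, "z": 3, "yaw": 0},
    {"x": 0, "y": 0.3, "z": 2.5, "yaw": 0},
    {"x": 0, "y": 0, "z": 0, "yaw": 0},
    {"x": 0, "y": 0, "z": 0, "yaw": 0},
  ],
)

```text
clock: 16.25
tool_pos: [0.5372, -0.0345, 0.1628]
tool_rot: [[0.965, -0.262, 0.0], [-0.262, -0.965, -0.0], [0.0, 0.0, -1.0]]
contact_force: [-0.1, -1.2, -1.0]
gripper_width: 0.262
```

```bash
python3 flap.py 10
```

```text
shift mm [ -49.9   93.1 -121.8] pos [ 0.5372 -0.0345  0.1628] xang -15.16 F [-0.1 -1.2 -1. ] 16.25
hookL [-203.4   -0.   160.7]
4583 [-1.21744667e-01  1.70030921e+02] theta 1.599647857232623
```

It's at the stop (1.60 rad) and the load is off the hook. Now I'll centre the finger in the ring and withdraw it sideways.

drive_tool(
  targets=[
    {"x": 0, "y": 0, "z": 2, "yaw": 0},
    {"x": 0, "y": 0, "z": 0, "yaw": 0},
    {"x": -4, "y": 0, "z": 0, "yaw": 0},
    {"x": -7, "y": 0, "z": 0, "yaw": 0},
    {"x": -7, "y": 0, "z": 0, "yaw": 0},
  ],
)

```text
clock: 16.92
tool_pos: [0.5189, -0.0296, 0.1606]
tool_rot: [[0.965, -0.262, -0.0], [-0.262, -0.965, 0.0], [-0.0, 0.0, -1.0]]
contact_force: [0.3, 0.1, -0.8]
gripper_width: 0.262
```

drive_tool(
  targets=[
    {"x": -8, "y": 0, "z": 0, "yaw": 0},
    {"x": -8, "y": 0, "z": 0, "yaw": 0},
    {"x": -8, "y": 0, "z": 0, "yaw": 0},
    {"x": -8, "y": 0, "z": 0, "yaw": 0},
    {"x": 0, "y": 0, "z": 0, "yaw": 0},
  ],
)

```text
clock: 17.55
tool_pos: [0.4881, -0.0212, 0.1607]
tool_rot: [[0.965, -0.261, -0.0], [-0.261, -0.965, 0.0], [-0.0, 0.0, -1.0]]
contact_force: [-0.1, -0.3, -0.9]
gripper_width: 0.269
```

```bash
python3 flap.py 11
```

```text
shift mm [   0.9   93.  -123.9] pos [ 0.4881 -0.0212  0.1607] xang -15.16 F [-0.1 -0.3 -0.9] 17.55
hookL [-203.3  -50.9  158.5]
4581 [-1.21540484e-01  1.70143675e+02] theta 1.599849062804112
```

View pics/s11.png

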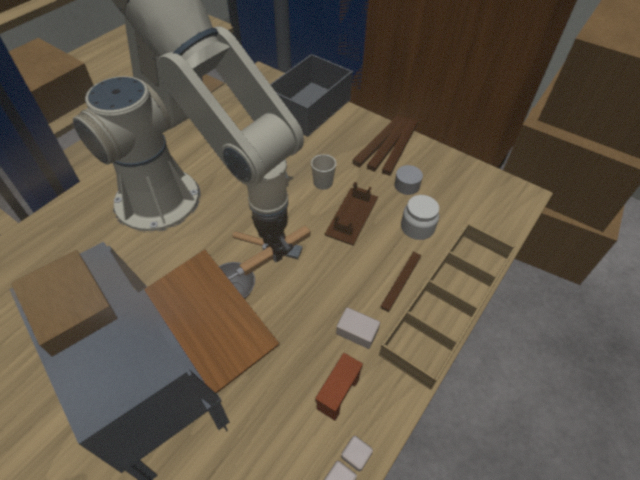

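The hook is clear of the ring (its tip is 27 mm short of it). I'll back straight out from under the flap, then lift.

drive_tool(
  targets=[
    {"x": 0, "y": -20, "z": 0, "yaw": 0},
    {"x": 0, "y": -40, "z": 0, "yaw": 0},
    {"x": 0, "y": -40, "z": 0, "yaw": 0},
    {"x": 0, "y": -40, "z": -10, "yaw": 0},
    {"x": 0, "y": -30, "z": -40, "yaw": 0},
  ],
)

```text
clock: 18.23
tool_pos: [0.5324, 0.1439, 0.2093]
tool_rot: [[0.965, -0.261, -0.004], [-0.261, -0.965, -0.001], [-0.004, 0.002, -1.0]]
contact_force: [1.3, -1.0, -0.5]
gripper_width: 0.265
```

drive_tool(
  targets=[
    {"x": 0, "y": -30, "z": -40, "yaw": -5},
    {"x": 0, "y": 0, "z": 0, "yaw": -10},
    {"x": 0, "y": 0, "z": 0, "yaw": -9},
    {"x": 0, "y": 0, "z": 0, "yaw": -3},
    {"x": 0, "y": 0, "z": 0, "yaw": 0},
  ],
)

```text
clock: 18.85
tool_pos: [0.5413, 0.1717, 0.2506]
tool_rot: [[0.979, 0.205, 0.0], [0.205, -0.979, 0.0], [0.0, 0.0, -1.0]]
contact_force: [-0.1, 0.0, -0.9]
gripper_width: 0.266
```

Run:
```python
from h import *
to(.5062,.2950,.2)
```

```text
shift mm [  -9.2 -127.9   50.6] pos [0.5413 0.1717 0.2506] xang 11.81 F [-0.1  0.  -0.9] 18.85
```

drive_tool(
  targets=[
    {"x": -2.4, "y": -32, "z": 0, "yaw": 0},
    {"x": -2.4, "y": -32, "z": 10, "yaw": 0},
    {"x": -2.4, "y": -32, "z": 20, "yaw": 0},
    {"x": -1.8, "y": -32, "z": 30, "yaw": 0},
    {"x": 0, "y": 0, "z": 40, "yaw": 0},
  ],
)

```text
clock: 19.48
tool_pos: [0.5064, 0.2975, 0.1506]
tool_rot: [[0.979, 0.205, 0.002], [0.205, -0.979, 0.002], [0.003, -0.001, -1.0]]
contact_force: [-0.3, -0.3, -0.3]
gripper_width: 0.268
```

drive_tool(
  targets=[
    {"x": 0, "y": 0, "z": 20, "yaw": 0},
    {"x": 0, "y": 0, "z": 0, "yaw": 0},
    {"x": 0, "y": 0, "z": 0, "yaw": 0},
  ],
)

```text
clock: 19.85
tool_pos: [0.5067, 0.2953, 0.1315]
tool_rot: [[0.979, 0.204, 0.001], [0.204, -0.979, 0.001], [0.001, -0.0, -1.0]]
contact_force: [-0.5, -0.2, -0.4]
gripper_width: 0.263
```

Run:
```python
from h import *
to(.5066,.2950,.0605)
grab('wrist','w12'); grab('scene','s12'); grab('top','t12')
for t in('s12','t12'):
  im=cv2.imread(f'pics/{t}.png'); a=im[150:270,290:410] if t[0]=='s' else im[215:315,180:320]
  cv2.imwrite(f'pics/{t}c.png',cv2.resize(a,None,fx=4.5,fy=4.5,interpolation=2))
```

```text
shift mm [-0.3  0.3 71. ] pos [0.5067 0.2953 0.1315] xang 11.78 F [-0.5 -0.2 -0.4] 19.85
```

View pics/s12c.png

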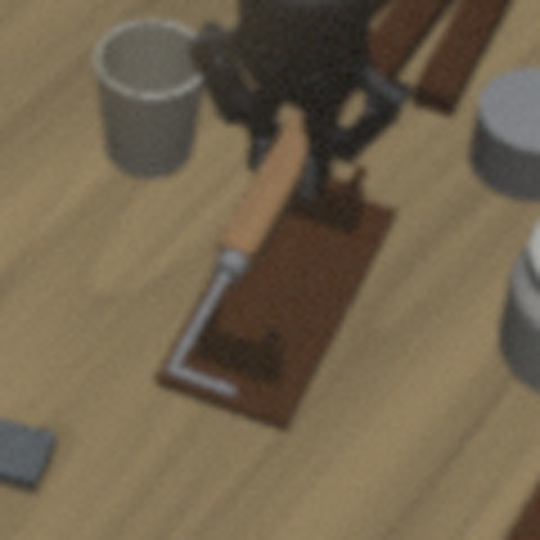

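View pics/w12.png

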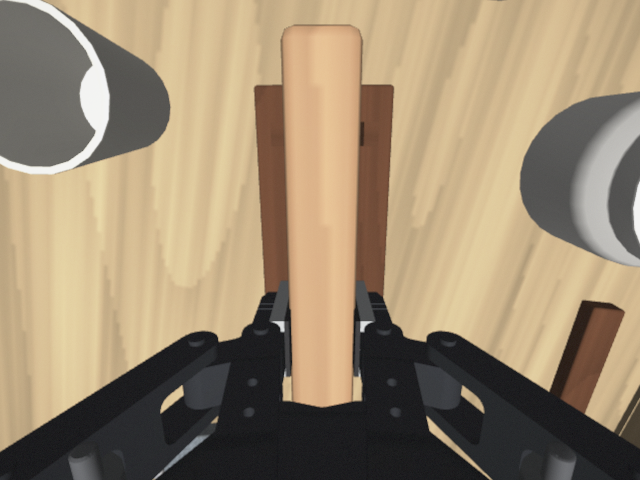

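The wrist view shows the handle centred over the rest, with the pose at the original grasp position. Lowering.

drive_tool(
  targets=[
    {"x": 0, "y": 0, "z": 15, "yaw": 0},
    {"x": 0, "y": 0, "z": 15, "yaw": 0},
    {"x": 0, "y": 0, "z": 14, "yaw": 0},
    {"x": 0, "y": 0, "z": 12, "yaw": 0},
    {"x": 0, "y": 0, "z": 10, "yaw": 0},
  ],
)

```text
clock: 20.62
tool_pos: [0.5058, 0.295, 0.0635]
tool_rot: [[0.979, 0.205, -0.001], [0.205, -0.979, -0.0], [-0.001, 0.0, -1.0]]
contact_force: [1.4, -0.8, -0.5]
gripper_width: 0.258
```

drive_tool(
  targets=[
    {"x": 0, "y": 0, "z": 4, "yaw": 0},
    {"x": 0, "y": 0, "z": 0.5, "yaw": 0},
    {"x": 0, "y": 0, "z": 0, "yaw": 0},
  ],
)

```text
clock: 21.0
tool_pos: [0.5062, 0.2952, 0.0603]
tool_rot: [[0.979, 0.205, 0.0], [0.205, -0.979, 0.0], [0.0, -0.0, -1.0]]
contact_force: [0.2, 0.8, -1.0]
gripper_width: 0.263
```

drive_tool(
  targets=[
    {"x": 0, "y": 0, "z": 0.6, "yaw": 0},
    {"x": 0, "y": 0, "z": 0, "yaw": 0},
  ],
  squeeze=20,
)

```text
clock: 21.25
tool_pos: [0.5063, 0.2952, 0.0602]
tool_rot: [[0.979, 0.205, 0.001], [0.205, -0.979, 0.0], [0.001, -0.0, -1.0]]
contact_force: [-0.9, -1.2, 5.2]
gripper_width: 0.262
```

drive_tool(
  targets=[
    {"x": 0, "y": 0, "z": 0, "yaw": 0},
    {"x": 0, "y": 0, "z": 0, "yaw": 0},
    {"x": 0, "y": 0, "z": 0, "yaw": 0},
    {"x": 0, "y": 0, "z": 0, "yaw": 0},
    {"x": 0, "y": 0, "z": 0, "yaw": 0},
  ],
  grip=80,
)

```text
clock: 21.88
tool_pos: [0.506, 0.2951, 0.0595]
tool_rot: [[0.979, 0.205, -0.0], [0.205, -0.979, -0.0], [-0.0, -0.0, -1.0]]
contact_force: [0.5, 0.5, -0.3]
gripper_width: 0.94
```

drive_tool(
  targets=[
    {"x": 0, "y": 0, "z": -15, "yaw": 0},
    {"x": 0, "y": 0, "z": -30, "yaw": 0},
    {"x": 0, "y": 0, "z": -50, "yaw": 0},
    {"x": 0, "y": 0, "z": -60, "yaw": 0},
    {"x": 0, "y": 0, "z": -60, "yaw": 0},
  ],
)

```text
clock: 22.5
tool_pos: [0.5058, 0.2949, 0.2776]
tool_rot: [[0.979, 0.205, 0.001], [0.205, -0.979, 0.0], [0.001, -0.0, -1.0]]
contact_force: [1.5, 0.7, 0.1]
gripper_width: 0.936
```

drive_tool(
  targets=[
    {"x": 0, "y": 0, "z": 0, "yaw": 0},
    {"x": 0, "y": 0, "z": 0, "yaw": 0},
  ],
)

```text
clock: 22.75
tool_pos: [0.5058, 0.2949, 0.2751]
tool_rot: [[0.979, 0.205, 0.001], [0.205, -0.979, 0.0], [0.001, -0.0, -1.0]]
contact_force: [-0.8, -1.4, -0.9]
gripper_width: 0.94
```

```bash
python3 flap.py 13
python3 - <<'E'
from h import *
grab('wrist','w13'); grab('top','t13')
for t in('w13','s13','t13'):
    im,W=pts(t); x,y,z=W[...,0],W[...,1],W[...,2]
    m=(abs(z-.07)<.005)&(y>.1)&(y<.42)&(x>.44)&(x<.58)
    n,l,st,c=cv2.connectedComponentsWithStats(m.astype(np.uint8))
    i=1+np.argmax(st[1:,4]); P=W[l==i]; print(t,st[i],cv2.minAreaRect(P[:,:2].astype(np.float32)*1000),np.median(P[:,2]))
E
```

```text
shift mm [-123.5  389.1   -9.7] pos [0.5058 0.2949 0.2751] xang 11.83 F [-0.8 -1.4 -0.9] 22.75
hookL [-540.5  -38.2  272.8]
4598 [-1.21053101e-01  1.70183609e+02] theta 1.600329378510938
w13 [ 309   95   28  210 5150] ((506.8319396972656, 297.9992980957031), (24.05388641357422, 201.46156311035156), 11.888208389282227) 0.0707821089360727
s13 [337 177  32  51 427] ((507.12322998046875, 294.4072265625), (24.352323532104492, 203.98912048339844), 11.998045921325684) 0.06994579618888819
t13 [254 254  22  10 122] ((519.5657348632812, 228.43031311035156), (23.75297737121582, 60.68471145629883), 12.033519744873047) 0.06984318637746356
```

View pics/w13.png

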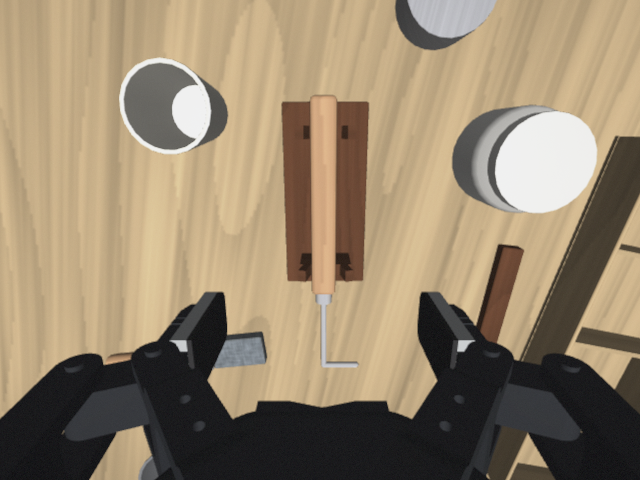

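View pics/s13.png

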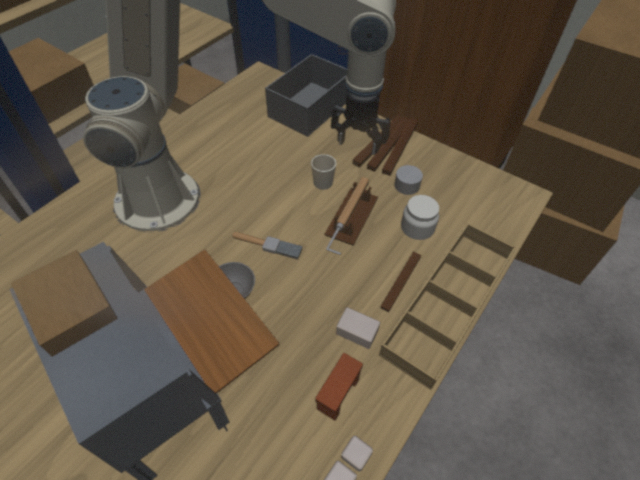

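The pole is back in both notches, within about 2 mm of where it lay in the wrist and scene views, with its top at 70 mm. The flap is at 1.60 rad, the bystanders look unmoved, and the gripper is clear. Handing in.

```bash
python3 -c "
from cell import arm
print(arm.job_done())"
```

```text
the job is handed in; nothing more can be done
None
```

I took the pole from its rest, passed its hook sideways through the eye and swung the flap down on the hook to its stop. I then unhooked the pole, laid it back in its notches and handed the job in at about 23 s of the 64 s. Handing in gave no verdict.

**Flap:** it measures 1.600 rad in the last scene view. I sighted the eye about 8 mm below its nominal point. The wrist force readings I saw while the hook was engaged stayed at about 4 N or less; I only read them at the end of each move, so a brief peak in between would not show.

**Pole:** it lies in both notches within about 2 mm of where it first lay in the wrist and scene views. It is turned less than 0.1° from its start, and its handle top is at 70 mm, which puts its axis at 58 mm.

**Bystanders:** they look unmoved in the pictures; I did not measure them.

**Checks that failed or disagreed:**
- **Partly hidden pole:** the final top view saw only about 60 mm of the handle behind the gripper. It confirms the height and angle but not the position along the rest.
- **Camera differences:** the cameras disagreed by up to 2–3 mm. I allowed for that when aiming the hook.
- **Two script errors:** two measuring scripts stopped with errors because the hook was out of view. I measured the flap another way, and the moves were not affected.

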